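Dock the spare rail bar behind the post

TASK

Push the blue rail bar across the bench into its yellow-floored grey dock: work one end in behind the red-capped post, then swing the other end in, until the bar lies fully home along the dock's back wall at both ends. The bar must stay flat on the bench all the way, never lifted or tipped up, and the other things on the bench are to be left where they are.

Things in the scene. Friction and masses are not known exactly. Their poses are not given: they have to be found in the camera images.
- bar: Blue slotted rail bar with black end caps, 220 mm long (its y axis) x 30 mm (x) x 30 mm tall, about 0.35 kg, loose on the bench (z = 0). Origin: centre of its underside. It starts in front of the dock, roughly parallel to its back wall, its x axis roughly along the dock's x. Ordinary sliding friction (1 to 4 N to push).
- bar_end_left (a point): Centre of the bar's end face at its +y end, 15 mm above its underside, 110 mm from the middle.
- bar_end_right (a point): Centre of the bar's end face at its -y end, 15 mm above its underside, 110 mm from the middle.
- bay: The dock, fixed: a U of grey walls 35 mm tall, 12 mm thick, no sill. Origin: bench level, middle of the back wall's inner face. x: from mouth to back wall (about away from the robot); y: along the back wall. Inside y -135 to +135 mm; side walls from x = -85 mm to 0. Bar home: its x axis parallel to the dock's, its middle at x = -15 mm.
- post: Fixed steel post, red cap, 30 mm diameter, 62 mm tall, in the dock's mouth. Origin: centre of its foot, at x = -72 mm and y = -80 or +80 mm in the dock's frame. 57 mm is free between it and the back wall; the opening between it and the far side wall (200 mm) is shorter than the bar.
- cover: Flat black disc, 26 mm diameter, flush with the bench (no obstacle), over the unused post socket, at the mirror place of the post.
- screwdriver: loose screwdriver with a green handle, lying down; bystander; its origin is the centre of its underside (lying along its x axis)
- mouse: black computer mouse, 100 x 58 x 32 mm; bystander; its origin is the centre of its underside
- joybox: black joystick control box, 120 x 85 mm, 78 mm tall with its stick; bystander; its origin is the centre of its underside
- solvent: white plastic bottle, 60 mm diameter, 150 mm tall; bystander; its origin is the centre of its underside
- jar: small amber jar, 50 mm diameter, 50 mm tall; bystander; its origin is the centre of its underside
- mug: blue mug, 80 mm diameter, 90 mm tall; bystander; its origin is the centre of its underside
- probecase: flat grey case with a clear lid, 60 x 110 x 26 mm; bystander behind the bay; its origin is the centre of its underside

How it is judged:
By the outcome, as a careful person would: the job done as asked, in the order asked, and still so for the second after the job is handed in, with the robot touching nothing.
It also fails if it takes over 72 s, if anything falls off the work surface, if the arm or the gripper's body presses on something with over 40 N, if the wrist force passes 120 N, or if a joint passes its speed limit or range.

ROBOT

A 6-joint arm with a two-finger parallel gripper is mounted at the origin on the work surface. World frame = base frame: x ahead of the robot, y to its left, z up, the work surface at z = 0. Lengths are in mm, angles in rad, forces in N, time in s.
With the tool pointing down it reaches from about 375 to 900 mm from the base axis. Payload 3.1 kg.
Tool frame: the origin (TCP) lies midway between the tips of the shut fingers; the grasp point (between the pads) lies 19 mm behind it; z points along the fingers, y is the line along which they close (so a half turn about z gives the same grasp; the last joint's range is limited). The gripper opens to 85 mm and grips with 20 to 120 N. Pads are 22 mm wide; open, the fingers measure 114 mm over their backs; the gripper's body (76 mm by 85 mm) begins 54 mm behind the grasp point. The pads swing forward as they close: fully open they stand 13 mm farther back than shut.
Start: joints at [-1.464, 0.527, 1.433, -0, 1.181, -0.178], TCP at [176.227, -599.617, 231.31] pointing down, gripper open.
Joint ranges: [-3.08, 3.08], [-0.75, 2.2], [0.22, 2.44], [-1.43, 4.57], [0, 2.65], [-2.85, 2.85]. Speed limits (rad/s): [2.79, 2.79, 3.14, 3.14, 3.14, 3.14].

INTERFACE

Orientations are given as a unit quaternion [x, y, z, w].
In Python, from bench import env gives the robot as it stands.
- The arm moves only by the shell command python3 -m handwheel 'ROWS' [FORCE]. ROWS is a JSON object of lists of equal length, an entry for each row: "gripper": the finger opening in m, from 0 to 0.0854; "slide": the shift along the tool's x, y, z in m, a list of three; "twist": the turn, a rotation vector about the tool's x, y, z in rad, a list of three. In form: {"gripper": [gripper, ...], "slide": [[tx, ty, tz], ...], "twist": [[ax, ay, az], ...]}. A call has exactly 10 rows; each row is the pose to reach, as a shift and turn from the pose commanded when the call began, along the tool's axes at that moment; what a row does not reach only later rows make up. A row lasts 1/8 s, in which the tool goes at most 62.5 mm and 10.7 degrees, less where a joint would pass 70% of its speed; a pose out of reach is approached as far as the arm can. A call with a gripper value outside its range is refused whole. The fingers move at their own pace and stop on an object; FORCE is the grip in N (left out, the last holds). Time passes only in rows, so rows that repeat a pose let the fingers close, or fill a call up. It gives the time, the measured TCP pose, the force, the opening and the grip force at its end, in the units of the state.
- env.state(): the state, without advancing time (a new reading comes with each control period).
- env.capture(name): name is "side" or "top"; returns a dict with "frame" (400x640x3 uint8, red, green, blue), "vfov" (degrees; the focal length in pixels is half the picture's height over the tangent of half this angle, whatever the lens; pixels are square), "cx", "cy" (the principal point, pixels), "origin" and "attitude" of the camera in the world. Camera axes: x right, y down, z forward; pixel columns grow to the right and rows downward; lengths in mm; the calibration is good to about 2 mm. A picture is of the moment at which its call begins. There is no depth.
- env.hand_in(): hands the job in; it is judged then, once.
Trained networks look in a picture, given as the dict that the camera call returned (one of the last four; its "shot" number tells which), for a name from the list of things; names that differ only in an ending like _2 or _b are one class to them, and where a whole thing is asked for, a point or a joint stands for the part that bears it (a point fixed in the world has none). Each returns a list of dicts, best first, with "score" (0 to 1); they miss things now and then, are a little off and sometimes report something else, mostly with a low value. They report only what shows in the picture. A call takes as long as a camera call.
- env.boxes_of(picture, target): "point" ([x, y, z] in mm, in world coordinates, good to about 4 mm: the middle of the surface that is visible of it).
- env.cut_out(picture, target): "pixels" (400x640 bool, what is visible of it).
The state is a dict: "clock": time; "joint_positions": joint angles; "dq": joint speeds; "tau": joint torques, N m; "tcp_pos": TCP position; "tcp_rot": TCP orientation; "wrist_force": force on the tool from outside, world axes, zero at the start; "torque": the same for the moment, N m; "width": finger opening in mm; "gripper_force": force on a finger pad.
Only numpy, scipy, OpenCV 4.12 (cv2) and the standard library are available. Lean on these libraries where they do the work, as an engineer would, in place of code of your own. Each camera call takes 0.05 s, during which the arm holds its last target. There are 200 camera calls.

## Working session

There is one attempt and no reset: what is moved stays moved. The work goes in short steps, Python scripts to look and compute and a shell command to move; the robot and the scene stay as the last step left them, time stands still between calls to the robot, and variables do not carry over. Pictures are saved under pics/ and viewed, at most 13 in all, crops included, and the job is handed in when it is done.

```bash
mkdir -p pics; ls
cat > h.py <<'E'
import numpy as np, cv2
from bench import env
from scipy.spatial.transform import Rotation as R
def cam(p):
    H=p["frame"].shape[0]; f=H/2/np.tan(np.radians(p["vfov"])/2)
    a=np.array(p["attitude"]); M=a if a.shape==(3,3) else R.from_quat(a).as_matrix()
    return f,M,np.array(p["origin"],float)
def ray(p,uv,z):
    f,M,o=cam(p); uv=np.atleast_2d(uv).astype(float)
    d=np.c_[(uv[:,0]-p["cx"])/f,(uv[:,1]-p["cy"])/f,np.ones(len(uv))]@M.T
    return o+d*((z-o[2])/d[:,2])[:,None]
def proj(p,X):
    f,M,o=cam(p); c=(np.atleast_2d(X)-o)@M
    return c[:,:2]/c[:,2:]*f+[p["cx"],p["cy"]]
def save(p,n): cv2.imwrite(f"pics/{n}.png",p["frame"][:,:,::-1])
E
python3 - <<'E'
from h import *
for n in ("top","side"):
    p=env.capture(n); save(p,n+"0"); f,M,o=cam(p); print(n,f,o,p["attitude"],p["cx"],p["cy"],[k for k in p if k!='frame'])
    for t in ["bar","bar_end_left","bar_end_right","bay","post","cover","screwdriver","mouse","joybox","solvent","jar","mug","probecase"]:
        print(t,[(np.round(b["point"]).tolist(),round(b["score"],2)) for b in env.boxes_of(p,t)[:2]])
print(env.state())
E
```

```text
pics
top 439.3190746506984 [ 483.39848795   20.80476551 1351.11975385] [-0.70120694  0.71096156 -0.03969288  0.03559442] 318.4450788934209 200.26129829608487 ['vfov', 'cx', 'cy', 'origin', 'attitude', 'shot']
bar [([513.0, -8.0, 28.0], 0.83)]
bar_end_left [([513.0, -15.0, 27.0], 0.64)]
bar_end_right [([508.0, -14.0, 29.0], 0.86)]
bay [([646.0, -48.0, 3.0], 0.93)]
post [([598.0, -121.0, 61.0], 0.55)]
cover []
screwdriver [([496.0, 317.0, 27.0], 0.81)]
mouse [([459.0, 415.0, 32.0], 0.68)]
joybox [([661.0, 387.0, 33.0], 0.66)]
solvent [([669.0, -346.0, 101.0], 0.88)]
jar [([568.0, -318.0, 52.0], 0.83)]
mug [([472.0, -442.0, 47.0], 0.69)]
probecase [([807.0, 14.0, 28.0], 0.7)]
side 383.44315054363966 [505.33540018 791.72311975 602.72355337] [-0.07729044  0.88080072 -0.46532617  0.04108324] 325.1501962352733 200.99732671292188 ['vfov', 'cx', 'cy', 'origin', 'attitude', 'shot']
bar [([512.0, 29.0, 28.0], 0.55)]
bar_end_left [([516.0, 20.0, 28.0], 0.62)]
bar_end_right [([517.0, 26.0, 30.0], 0.57)]
bay [([650.0, -26.0, 1.0], 0.88), ([570.0, -303.0, 33.0], 0.2)]
post [([601.0, -111.0, 38.0], 
[... 338 characters left out ...]
)]
{'clock': 1.4, 'joint_positions': array([-1.46349129e+00,  5.27485884e-01,  1.43271736e+00, -1.99585298e-06,
        1.18141588e+00, -1.78525039e-01]), 'dq': array([ 0.00231768, -0.00113251, -0.00132542,  0.00067958,  0.00028427,
        0.00084235]), 'tau': array([-1.44562979e-03, -4.42321622e+01, -1.78416950e+01, -3.90201167e-04,
        8.67565341e-04,  1.98066076e-06]), 'tcp_pos': array([ 176.22999761, -599.60217288,  231.31354081]), 'tcp_rot': array([ 9.89804962e-01,  1.42429409e-01, -4.51404110e-07, -1.32604029e-05]), 'wrist_force': array([ 0.31235579, -0.24734968,  0.18634586]), 'torque': array([0.02464335, 0.03832811, 0.01645503]), 'gripper_force': 0.0, 'width': 85.45471848999124}
```

```bash
cat > fit.py <<'E'
from h import *
def barpose(p):
    """bar pose from its top-face pixels (blue+black caps) via cut_out -> min area rect at z=30"""
    m=env.cut_out(p,"bar")[0]["pixels"].astype(np.uint8)
    c=max(cv2.findContours(m,0,1)[0],key=cv2.contourArea)[:,0]
    (x,y),(w,h),a=cv2.minAreaRect(ray(p,c,30)[:,:2].astype(np.float32))
    b=cv2.boxPoints(((x,y),(w,h),a)); e=b[1]-b[0] if np.hypot(*(b[1]-b[0]))>np.hypot(*(b[2]-b[1])) else b[2]-b[1]
    if e[1]<0: e=-e
    return np.array([x,y]),np.arctan2(-e[0],e[1]),sorted((w,h))
E
python3 - <<'E'
from fit import *
p=env.capture("top"); print(barpose(p))
m=env.cut_out(p,"bay")[0]["pixels"]
c=max(cv2.findContours(m.astype(np.uint8),0,1)[0],key=cv2.contourArea)[:,0]
print(cv2.boxPoints(cv2.minAreaRect(ray(p,c,35)[:,:2].astype(np.float32))))
f=p["frame"][40:290,200:500]; cv2.imwrite("pics/t1.png",cv2.resize(f,None,fx=2.4,fy=2.4,interpolation=2)[:,:,::-1])
E
```

```text
(array([533.39837646, 314.80020142]), np.float32(-1.5096881), [24.372900009155273, 192.40956115722656])
[[ 581.74896  -189.87297 ]
 [ 682.05536  -194.88329 ]
 [ 696.6834     97.97017 ]
 [ 596.377     102.980484]]
```

View pics/t1.png

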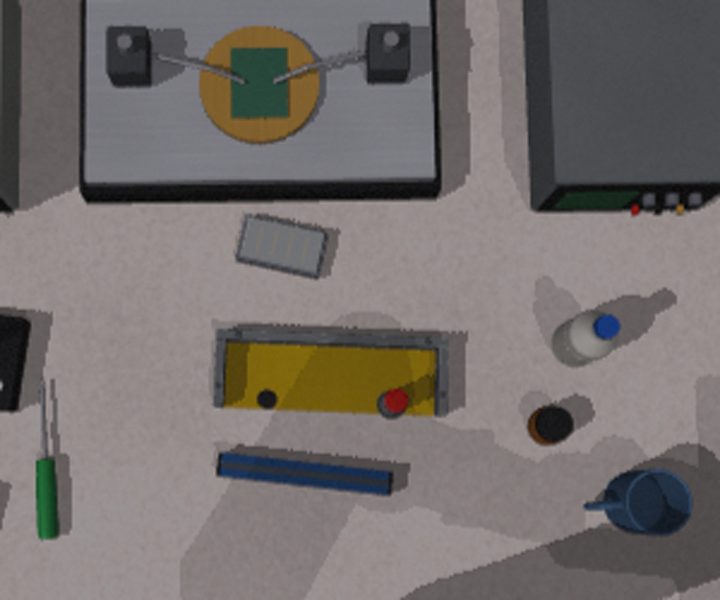

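View pics/side0.png

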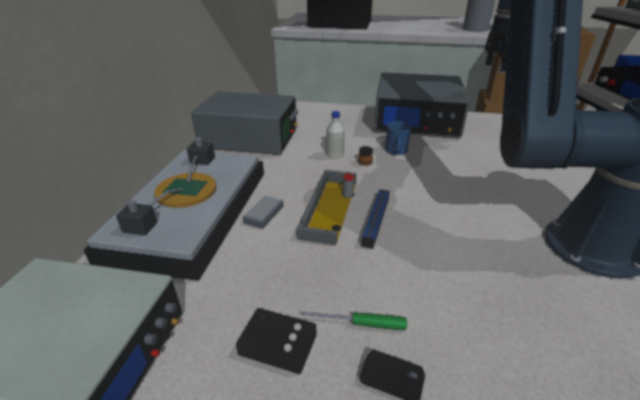

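The dock sits ahead with the post on its right (-y) side: red cap at full-frame pixel (365,207), cover at (311,206). The bar runs from about (291,234) to (363,241) in front of the mouth. The "bar" mask returned was the screwdriver, so I'll use colour for the bar and compute in the dock frame.

```bash
cat > d.py <<'E'
from h import *
O=np.array([675.7,-47.8]); PSI=-0.05   # dock origin, yaw
A=np.array([[np.cos(PSI),-np.sin(PSI)],[np.sin(PSI),np.cos(PSI)]])
todock=lambda X:(np.atleast_2d(X)[:,:2]-O)@A
toworld=lambda D:np.atleast_2d(D)@A.T+O
def bar(p):
    f=p["frame"].astype(int); m=((f[...,2]-f[...,0]>25)&(f[...,2]>f[...,1]+10)).astype(np.uint8)
    c=np.array([q for q in cv2.findContours(m,0,1)[0] if len(q)>4],dtype=object)
    best=None
    for q in c:
        q=np.array(q,int)[:,0]; D=todock(ray(p,q,30))
        mid=D.mean(0)
        if -260<mid[0]<10 and abs(mid[1])<160 and (best is None or len(D)>len(best)): best=D
    (x,y),(w,h),a=cv2.minAreaRect(best.astype(np.float32)); b=cv2.boxPoints(((x,y),(w,h),a))
    e=b[1]-b[0] if np.hypot(*(b[1]-b[0]))>np.hypot(*(b[2]-b[1])) else b[2]-b[1]
    e=e if e[1]>0 else -e
    return x,y,np.degrees(np.arctan2(-e[0],e[1])),sorted((w,h))  # angle>0: right end forward
def look(name=None,cam_="top"):
    p=env.capture(cam_); x,y,t,s=bar(p); r=np.radians(t); u=np.array([-np.sin(r),np.cos(r)])
    print("bar x%.1f y%.1f th%.1f"%(x,y,t),np.round(s,1),"Lend",np.round([x,y]+110*u,1),"Rend",np.round([x,y]-110*u,1))
    if name: cv2.imwrite(f"pics/{name}.png",cv2.resize(p["frame"][130:280,240:440],None,fx=3.5,fy=3.5)[:,:,::-1])
    return p
def tool():
    s=env.state(); T=R.from_quat(s["tcp_rot"]).as_matrix(); yaw=np.arctan2(T[1,0],T[0,0])
    return s,T,np.degrees(yaw-PSI)
def go(x,y,z,yawdeg=0,show=True):
    s,T,yw=tool(); w=np.r_[toworld([x,y])[0],z]
    sl=T.T@(w-s["tcp_pos"]); dv=(R.from_matrix(T).inv()*R.from_rotvec([0,0,PSI+np.radians(yawdeg)])*R.from_quat([1,0,0,0])).as_rotvec()
    print("slide",np.round(sl/1000,4),"twist",np.round(dv,3))
def stat():
    s,T,yw=tool(); print("t%.2f"%s["clock"],"tcp",np.round(todock(s["tcp_pos"])[0],1),"z%.1f yaw%.1f"%(s["tcp_pos"][2],yw),"F",np.round(A.T@s["wrist_force"][:2],1),round(s["wrist_force"][2],1),"w%.0f"%s["width"])
E
python3 - <<'E'
from d import *
p=look(); stat()
f=p["frame"].astype(int)
for nm,m,z in (("red",(f[...,0]-f[...,1]>60)&(f[...,0]-f[...,2]>60),62),("yel",(f[...,0]-f[...,2]>60)&(f[...,1]-f[...,2]>40),0)):
    for q in cv2.findContours(m.astype(np.uint8),0,1)[0]:
        if cv2.contourArea(q)<12: continue
        D=todock(ray(p,q[:,0],z))
        if abs(D[:,1].mean())<150 and -120<D[:,0].mean()<20: print(nm,np.round(D.mean(0)),np.round(cv2.boxPoints(cv2.minAreaRect(D.astype(np.float32)))).tolist())
go(-165,-150,100)
E
```

```text
bar x-172.4 y30.3 th-4.4 [ 11.3 211.3] Lend [-164.   139.9] Rend [-180.9  -79.4]
t1.60 tcp [-471.3 -576.1] z231.3 yaw19.2 F [-0.7 -0.2] -0.2 w85
red [-71. -79.] [[-89.0, -79.0], [-70.0, -97.0], [-53.0, -79.0], [-72.0, -61.0]]
yel [-42.  -4.] [[-83.0, -134.0], [1.0, -134.0], [2.0, 133.0], [-81.0, 134.0]]
slide [ 0.4296 -0.3014  0.1313] twist [0.    0.    0.336]
```

```bash
python3 - <<'E'
s=open('d.py').read()
i=s.index("    c=np.array([q"); j=s.index("    (x,y),(w,h)")
s=s[:i]+'''    best=[]
    for q in cv2.findContours(m,0,1)[0]:
        D=todock(ray(p,q[:,0],30)); mid=D.mean(0)
        if len(q)>4 and -260<mid[0]<10 and abs(mid[1])<170: best.append(D)
    best=np.concatenate(best)
'''+s[j:]
open('d.py','w').write(s)
E
python3 -m handwheel '{"gripper":[0,0,0,0,0,0,0,0,0,0],"slide":[[0.05,-0.035,0.01],[0.1,-0.07,0.01],[0.15,-0.11,0.01],[0.2,-0.15,0.02],[0.25,-0.19,0.02],[0.3,-0.23,0.03],[0.35,-0.265,0.05],[0.4,-0.3,0.08],[0.433,-0.327,0.11],[0.433,-0.327,0.131]],"twist":[[0,0,0.05],[0,0,0.1],[0,0,0.15],[0,0,0.2],[0,0,0.25],[0,0,0.3],[0,0,0.336],[0,0,0.336],[0,0,0.336],[0,0,0.336]]}' 30; python3 -c "
from d import *
stat();p=look();save(p,'t2');go(-172,-112,12)"
```

```text
clock: 2.85
tcp_pos: [500.9, -160.5, 99.1]
tcp_rot: [1.0, -0.022, -0.0, -0.0]
wrist_force: [-0.5, -0.6, 0.5]
width: -0.2
gripper_force: 0.0
t2.85 tcp [-168.9 -121.3] z99.1 yaw0.3 F [-0.5 -0.6] 0.5 w-0
bar x-163.7 y29.1 th-4.4 [ 29.  211.5] Lend [-155.2  138.8] Rend [-172.1  -80.5]
slide [-0.0006 -0.0094  0.0848] twist [-0.003  0.005  0.004]
```

View pics/t2.png

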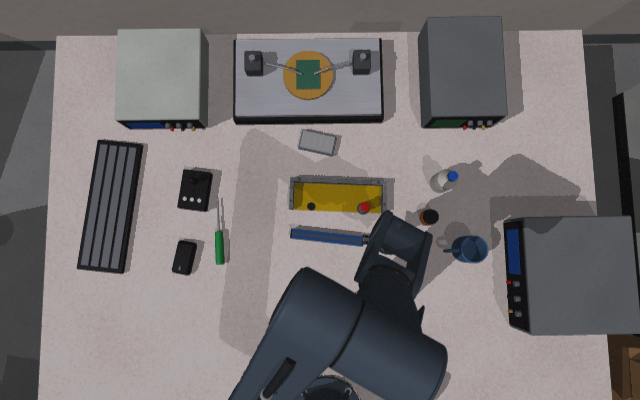

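The picture shows the gripper just right of the bar, whose blue top spans (291,232) to (362,240). Nothing else has moved. Next I descend and push the bar's right end face in +y.

```bash
python3 -m handwheel '{"gripper":[0,0,0,0,0,0,0,0,0,0],"slide":[[-0.003,0.0,0.04],[-0.003,0.0,0.08],[-0.003,-0.004,0.087],[-0.003,-0.013,0.087],[-0.003,-0.02,0.087],[-0.003,-0.028,0.087],[-0.003,-0.036,0.087],[-0.003,-0.044,0.087],[-0.003,-0.05,0.087],[-0.003,-0.055,0.087]],"twist":[[0,0,0],[0,0,0],[0,0,0],[0,0,0],[0,0,0],[0,0,0],[0,0,0],[0,0,0],[0,0,0],[0,0,0]]}'; python3 -c "
from d import *
stat();p=look('c1');"
```

```text
clock: 4.15
tcp_pos: [499.5, -108.6, 13.4]
tcp_rot: [1.0, -0.025, 0.0, 0.0]
wrist_force: [-0.3, -1.8, 2.3]
width: 0.0
gripper_force: 1.5
t4.15 tcp [-173.   -69.5] z13.4 yaw-0.0 F [-0.2 -1.8] 2.3 w0
bar x-159.7 y68.2 th-3.1 [ 27.6 182.4] Lend [-153.7  178.1] Rend [-165.6  -41.6]
```

View pics/c1.png

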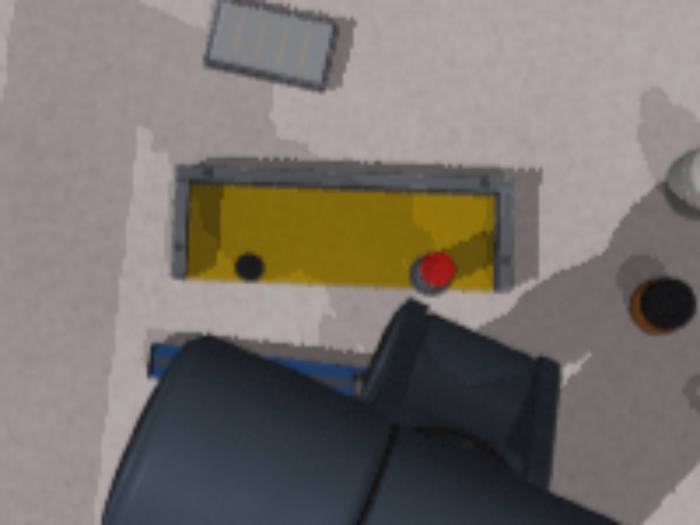

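```bash
python3 - <<'E'
s=open('d.py').read()
s=s.replace('''    if name:''','''    L=max(s)/2; c=np.array([x,y])
    if max(s)<207:
        for k,cc in (("L-anch",c+(L-105.7)*u),("R-anch",c-(L-105.7)*u)): print(k,"c",np.round(cc,1),"Lend",np.round(cc+110*u,1),"Rend",np.round(cc-110*u,1))
    if name:''')
open('d.py','w').write(s)
E
python3 -m handwheel '{"gripper":[0,0,0,0,0,0,0,0,0,0],"slide":[[0,0.012,0],[-0.037,0.012,0],[-0.037,-0.03,0],[-0.037,-0.064,0],[-0.03,-0.064,0],[-0.02,-0.064,0],[-0.01,-0.064,0],[0,-0.064,0],[0.01,-0.064,0],[0.02,-0.064,0]],"twist":[[0,0,0],[0,0,0],[0,0,0],[0,0,0],[0,0,0],[0,0,0],[0,0,0],[0,0,0],[0,0,0],[0,0,0]]}'; python3 -c "
from d import *
stat();p=look('c2');"
```

```text
clock: 5.45
tcp_pos: [523.1, -46.0, 13.3]
tcp_rot: [1.0, -0.025, -0.0, -0.0]
wrist_force: [-0.0, -1.4, -0.8]
width: 0.1
gripper_force: 0.4
t5.45 tcp [-152.5   -5.9] z13.3 yaw-0.0 F [ 0.1 -1.4] -0.8 w0
bar x-149.5 y106.0 th12.3 [ 29.2 113.6] Lend [-173.1  213.5] Rend [-126.    -1.5]
L-anch c [-139.1   58.2] Lend [-162.6  165.7] Rend [-115.6  -49.2]
R-anch c [-160.   153.8] Lend [-183.5  261.2] Rend [-136.5   46.3]
```

View pics/c2.png

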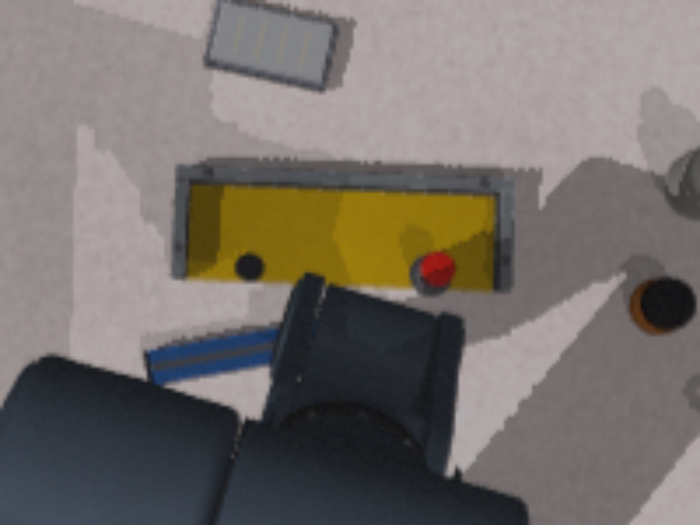

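```bash
python3 -m handwheel '{"gripper":[0,0,0,0,0,0,0,0,0,0],"slide":[[0.006,0,0],[0.012,0,0],[0.018,0,0],[0.024,0,0],[0.024,0,0],[0,0,0],[-0.03,0,0],[-0.05,-0.02,0],[-0.05,-0.04,0],[-0.05,-0.05,0]],"twist":[[0,0,0],[0,0,0],[0,0,0],[0,0,0],[0,0,0],[0,0,0],[0,0,-0.1],[0,0,-0.2],[0,0,-0.3],[0,0,-0.42]]}'; python3 -c "
from d import *
stat();p=look('c3');"
```

```text
clock: 6.75
tcp_pos: [475.5, 7.2, 13.4]
tcp_rot: [0.983, 0.186, 0.001, 0.0]
wrist_force: [-0.7, 0.0, -0.4]
width: 0.4
gripper_force: 0.0
t6.75 tcp [-202.7   44.9] z13.4 yaw24.3 F [-0.7  0. ] -0.4 w0
bar x-123.7 y58.1 th21.5 [ 29.6 212.1] Lend [-164.1  160.4] Rend [-83.3 -44.2]
```

View pics/c3.png

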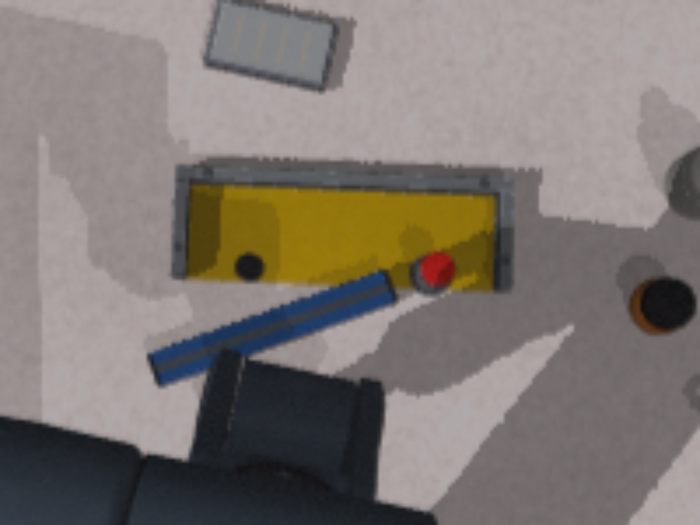

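Bar at 21.5°, right end (-83,-44) in the dock frame, just left of the post. Now I square the tool to the bar and push it along its normal at the middle.

```bash
python3 -m handwheel '{"gripper":[0,0,0,0,0,0,0,0,0,0],"slide":[[0.02,0.019,0],[0.047,0.019,0],[0.053,0.019,0],[0.059,0.02,0],[0.065,0.02,0],[0.071,0.02,0],[0.077,0.021,0],[0.082,0.021,0],[0.084,0.021,0],[0.084,0.021,0]],"twist":[[0,0,0.02],[0,0,0.045],[0,0,0.045],[0,0,0.045],[0,0,0.045],[0,0,0.045],[0,0,0.045],[0,0,0.045],[0,0,0.045],[0,0,0.045]]}'; python3 -c "
from d import *
stat();p=look();"
```

```text
clock: 8.05
tcp_pos: [561.5, 17.5, 13.4]
tcp_rot: [0.987, 0.162, 0.001, 0.0]
wrist_force: [-0.1, 0.9, -0.5]
width: -0.3
gripper_force: 0.0
t8.05 tcp [-117.3   59.5] z13.4 yaw21.5 F [-0.2  0.9] -0.5 w-0
bar x-93.9 y69.6 th21.7 [ 29.4 212.1] Lend [-134.6  171.8] Rend [-53.2 -32.6]
```

```bash
python3 -m handwheel '{"gripper":[0,0,0,0,0,0,0,0,0,0],"slide":[[-0.02,0,0],[-0.02,-0.055,0],[-0.02,-0.11,0],[-0.02,-0.147,0],[0.025,-0.147,0],[0.0255,-0.133,0],[0.0255,-0.127,0],[0.0255,-0.119,0],[0.0255,-0.111,0],[0.0255,-0.103,0]],"twist":[[0,0,0],[0,0,0],[0,0,0],[0,0,0],[0,0,0],[0,0,0],[0,0,0],[0,0,0],[0,0,0],[0,0,0]]}'; python3 -c "
from d import *
stat();p=look('c4');"
```

```text
clock: 9.35
tcp_pos: [551.7, 122.4, 13.2]
tcp_rot: [0.987, 0.161, -0.0, -0.0]
wrist_force: [-0.2, 1.5, -0.5]
width: -0.0
gripper_force: 0.7
t9.35 tcp [-132.3  163.8] z13.2 yaw21.4 F [-0.3  1.5] -0.5 w-0
bar x-78.9 y33.8 th21.7 [ 30.7 175.9] Lend [-119.6  136.1] Rend [-38.3 -68.4]
L-anch c [-72.4  17.4] Lend [-113.   119.6] Rend [-31.7 -84.9]
R-anch c [-85.5  50.3] Lend [-126.1  152.5] Rend [-44.8 -51.9]
```

View pics/c4.png

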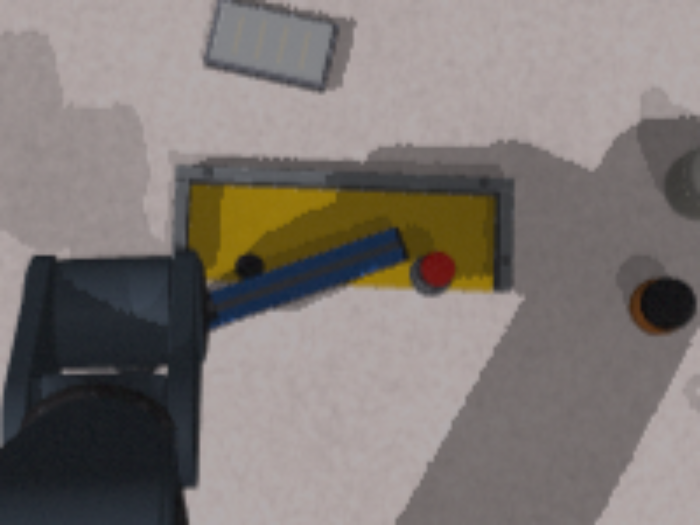

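The bar's right end is at crop pixel (400,243), passing the post on its left and still at 21.7°. I continue the axial push.

```bash
python3 -m handwheel '{"gripper":[0,0,0,0,0,0,0,0,0,0],"slide":[[0,0.008,0],[0,0.016,0],[0,0.024,0],[0,0.031,0],[0,0.038,0],[0,0.045,0],[0,0.051,0],[0,0.057,0],[0,0.057,0],[-0.005,0.035,0]],"twist":[[0,0,0],[0,0,0],[0,0,0],[0,0,0],[0,0,0],[0,0,0],[0,0,0],[0,0,0],[0,0,0],[0,0,0]]}'; python3 -c "
from d import *
stat();p=look('c5');"
```

```text
clock: 10.65
tcp_pos: [559.9, 87.8, 13.6]
tcp_rot: [0.987, 0.16, 0.001, 0.0]
wrist_force: [0.4, 0.3, 1.6]
width: 0.5
gripper_force: 0.0
t10.65 tcp [-122.4  129.7] z13.6 yaw21.3 F [0.4 0.3] 1.6 w1
bar x-60.0 y-14.9 th21.4 [ 28.6 188.9] Lend [-100.3   87.5] Rend [ -19.8 -117.3]
L-anch c [-55.9 -25.3] Lend [-96.2  77. ] Rend [ -15.7 -127.7]
R-anch c [-64.1  -4.4] Lend [-104.4   97.9] Rend [ -23.9 -106.8]
```

View pics/c5.png

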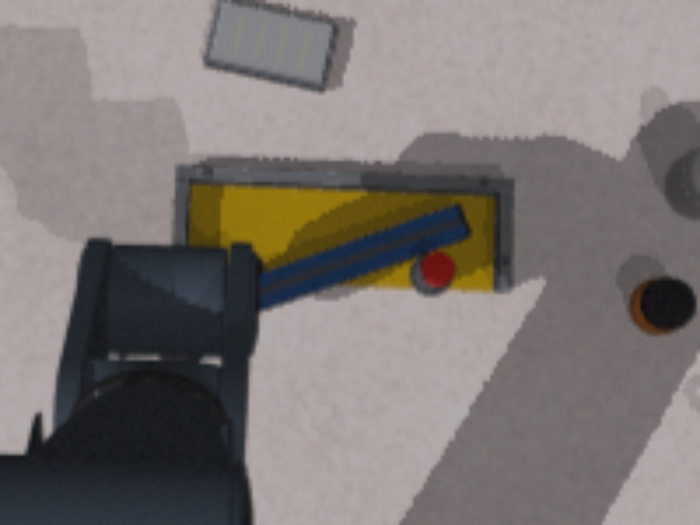

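Right end sits behind the post at crop (462,222), about (-24,-107). Now the swing: go round behind the bar and push its left part in +x.

```bash
python3 -m handwheel '{"gripper":[0,0,0,0,0,0,0,0,0,0],"slide":[[-0.036,0.002,0],[-0.048,0.04,0],[-0.056,0.069,0],[-0.035,0.083,0],[-0.029,0.085,0],[-0.023,0.087,0],[-0.017,0.09,0],[-0.01,0.092,0],[-0.004,0.095,0],[0.002,0.097,0]],"twist":[[0,0,0],[0,0,0.1],[0,0,0.197],[0,0,0.197],[0,0,0.197],[0,0,0.197],[0,0,0.197],[0,0,0.197],[0,0,0.197],[0,0,0.197]]}'; python3 -c "
from d import *
stat();p=look();"
```

```text
clock: 11.95
tcp_pos: [591.8, -2.8, 13.2]
tcp_rot: [0.998, 0.064, -0.0, -0.0]
wrist_force: [-0.4, 0.4, -0.1]
width: 0.1
gripper_force: 0.4
t11.95 tcp [-86.1  40.7] z13.2 yaw10.2 F [-0.5  0.4] -0.1 w0
bar x-31.0 y-76.6 th13.4 [28.1 67.1] Lend [-56.6  30.4] Rend [  -5.5 -183.6]
L-anch c [ -14.2 -146.8] Lend [-39.8 -39.8] Rend [  11.3 -253.8]
R-anch c [-47.8  -6.4] Lend [-73.3 100.6] Rend [ -22.2 -113.4]
```

```bash
python3 -m handwheel '{"gripper":[0,0,0,0,0,0,0,0,0,0],"slide":[[0.005,0.001,0],[0.01,0.002,0],[0.015,0.003,0],[0.02,0.0035,0],[0.024,0.004,0],[0.028,0.005,0],[0.028,0.005,0],[0,0,0],[-0.04,-0.007,0],[-0.09,-0.016,0]],"twist":[[0,0,0.05],[0,0,0.1],[0,0,0.15],[0,0,0.178],[0,0,0.178],[0,0,0.178],[0,0,0.178],[0,0,0.178],[0,0,0.178],[0,0,0.178]]}'; python3 -c "
from d import *
stat();p=look('c6');"
```

```text
clock: 13.25
tcp_pos: [500.9, 1.1, 13.7]
tcp_rot: [1.0, -0.025, 0.002, 0.0]
wrist_force: [0.0, -0.4, 0.1]
width: -0.0
gripper_force: 0.0
t13.25 tcp [-177.    40.1] z13.7 yaw0.0 F [ 0.1 -0.4] 0.1 w-0
bar x-28.5 y-11.8 th3.3 [ 29.1 209.9] Lend [-34.9  98. ] Rend [ -22.2 -121.7]
```

View pics/c6.png

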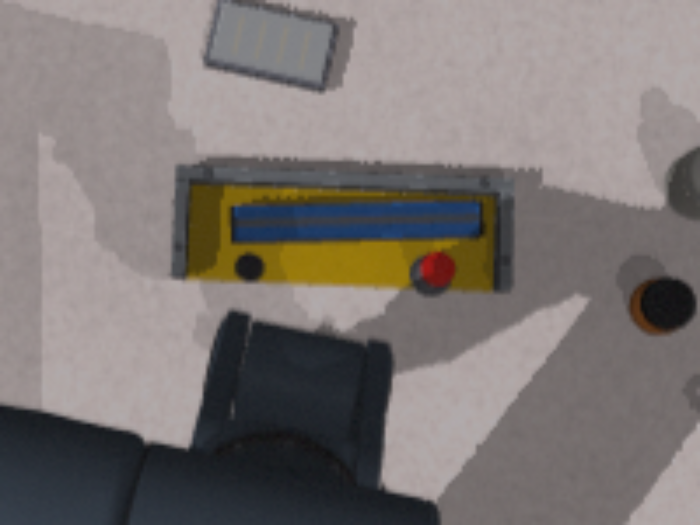

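```bash
python3 -m handwheel '{"gripper":[0,0,0,0,0,0,0,0,0,0],"slide":[[0.05,0.03,0],[0.1,0.04,0],[0.115,0.04,0],[0.12,0.04,0],[0.124,0.04,0],[0.128,0.04,0],[0.132,0.04,0],[0.135,0.04,0],[0.136,0.04,0],[0.136,0.04,0]],"twist":[[0,0,0],[0,0,0],[0,0,0],[0,0,0],[0,0,0],[0,0,0],[0,0,0],[0,0,0],[0,0,0],[0,0,0]]}'; python3 -c "
from d import *
stat();p=look();"
```

```text
clock: 14.55
tcp_pos: [634.3, -45.3, 13.2]
tcp_rot: [1.0, -0.025, 0.0, 0.0]
wrist_force: [-0.7, 0.9, -0.6]
width: -0.0
gripper_force: 0.3
t14.55 tcp [-41.4   0.4] z13.2 yaw-0.0 F [-0.7  0.8] -0.6 w-0
bar x-15.5 y-11.4 th1.1 [ 30.8 209.3] Lend [-17.7  98.6] Rend [ -13.3 -121.4]
```

```bash
python3 -m handwheel '{"gripper":[0,0,0,0,0,0,0,0,0,0],"slide":[[-0.01,0,0],[-0.01,-0.05,0],[-0.01,-0.07,0],[-0.003,-0.07,0],[-0.001,-0.07,0],[0,-0.07,0],[0.001,-0.07,0],[0.002,-0.07,0],[0.003,-0.07,0],[0.003,-0.07,0]],"twist":[[0,0,0],[0,0,0],[0,0,0],[0,0,0],[0,0,0],[0,0,0],[0,0,0],[0,0,0],[0,0,0],[0,0,0]]}'; python3 -c "
from d import *
stat();p=look();"
```

```text
clock: 15.85
tcp_pos: [640.7, 24.3, 13.3]
tcp_rot: [1.0, -0.025, 0.0, 0.0]
wrist_force: [-0.1, 0.3, -0.2]
width: -0.2
gripper_force: 0.2
t15.85 tcp [-38.5  70.3] z13.3 yaw-0.0 F [-0.1  0.3] -0.2 w-0
bar x-15.3 y-59.9 th2.1 [ 30.6 112.5] Lend [-19.4  50. ] Rend [ -11.3 -169.9]
L-anch c [ -13.5 -109.3] Lend [-17.6   0.6] Rend [  -9.5 -219.3]
R-anch c [-17.1 -10.6] Lend [-21.2  99.4] Rend [ -13.1 -120.5]
```

```bash
python3 -m handwheel '{"gripper":[0,0,0,0,0,0,0,0,0,0],"slide":[[0.001,0,0],[0.0015,0,0],[0.002,0,0],[0.0025,0,0],[0.003,0,0],[0.0035,0,0],[0.004,0,0],[0.004,0,0],[0.004,0,0],[0.004,0,0]],"twist":[[0,0,0],[0,0,0],[0,0,0],[0,0,0],[0,0,0],[0,0,0],[0,0,0],[0,0,0],[0,0,0],[0,0,0]]}'; python3 -c "
from d import *
stat()"
```

```text
clock: 17.15
tcp_pos: [640.8, 24.5, 13.2]
tcp_rot: [1.0, -0.025, -0.004, -0.0]
wrist_force: [-8.3, -0.8, 7.0]
width: -0.1
gripper_force: 4.3
t17.15 tcp [-38.5  70.4] z13.2 yaw0.0 F [-8.2 -1.3] 7.0 w-0
```

```bash
python3 -m handwheel '{"gripper":[0,0,0,0,0,0,0,0,0,0],"slide":[[-0.012,0,0],[-0.012,0.055,0],[-0.012,0.107,0],[-0.005,0.107,0],[-0.001,0.107,0],[0,0.107,0],[0.001,0.107,0],[0.002,0.107,0],[0.003,0.107,0],[0.003,0.107,0]],"twist":[[0,0,0],[0,0,0],[0,0,0],[0,0,0],[0,0,0],[0,0,0],[0,0,0],[0,0,0],[0,0,0],[0,0,0]]}'; python3 -c "
from d import *
stat()"
```

```text
clock: 18.4
tcp_pos: [635.1, -81.3, 12.3]
tcp_rot: [1.0, -0.024, -0.008, -0.0]
wrist_force: [-13.1, -6.1, 6.8]
width: -0.2
gripper_force: 6.4
t18.40 tcp [-38.9 -35.5] z12.3 yaw0.2 F [-12.8  -6.8] 6.8 w-0
```

Contact force at both sides, so the bar is against the wall. I back off, lift clear and check.

```bash
python3 -m handwheel '{"gripper":[0,0,0,0,0,0,0,0,0,0],"slide":[[-0.005,0,0],[-0.02,-0.01,0],[-0.06,-0.03,0],[-0.11,-0.03,0],[-0.14,-0.03,-0.03],[-0.16,-0.03,-0.08],[-0.18,-0.03,-0.14],[-0.18,-0.03,-0.18],[-0.18,-0.03,-0.18],[-0.18,-0.03,-0.18]],"twist":[[0,0,0],[0,0,0],[0,0,0],[0,0,0],[0,0,0],[0,0,0],[0,0,0],[0,0,0],[0,0,0],[0,0,0]]}'; python3 -c "
from d import *
stat();p=look('c7')
q=env.capture('side');cv2.imwrite('pics/s7.png',cv2.resize(q['frame'][140:260,260:420],None,fx=4.5,fy=4.5)[:,:,::-1])"
```

```text
clock: 19.65
tcp_pos: [463.9, -42.8, 193.0]
tcp_rot: [1.0, -0.025, 0.0, -0.0]
wrist_force: [0.4, -0.3, -0.7]
width: -0.2
gripper_force: 0.0
t19.65 tcp [-211.8   -5.6] z193.0 yaw0.0 F [ 0.4 -0.3] -0.7 w-0
bar x-13.6 y-11.3 th-0.2 [ 30.3 210.2] Lend [-13.2  98.7] Rend [ -14.  -121.3]
```

View pics/c7.png

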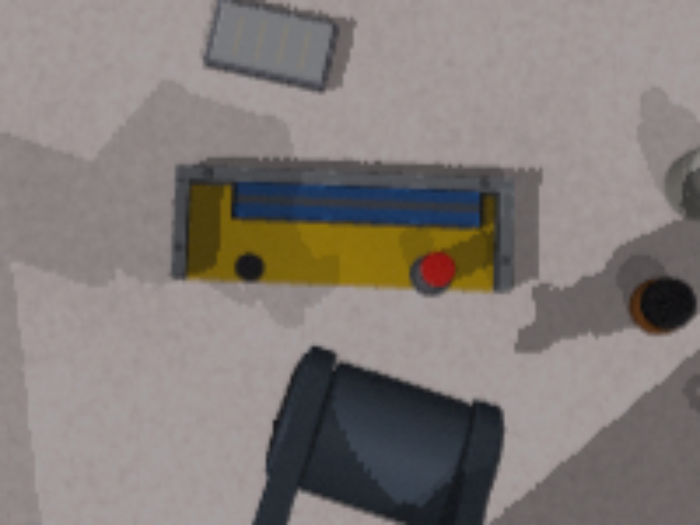

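View pics/s7.png

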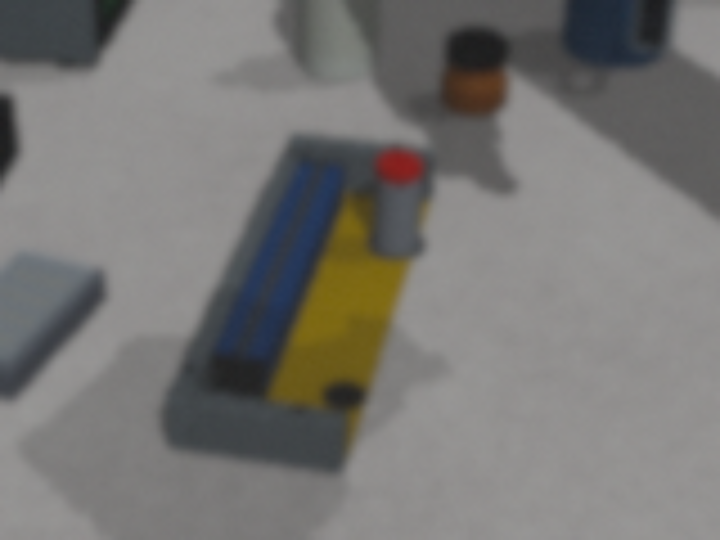

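Both views show the bar flat against the back wall with no gap at either end: top crop (235,200) to (480,207), right end behind the post. The bystanders in view haven't moved and the robot is clear.

```bash
python3 -c "
from bench import env
print(env.hand_in())"
```

```text
the job is handed in; nothing more can be done
None
```

The job is handed in: the bar lies flat along the dock's back wall at both ends, right end behind the post, with the robot clear at about 20 s on its clock.

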